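# Park the serving board in the turntable stand

## Robot

A 6-joint arm with a two-finger parallel gripper is mounted at the origin on the work surface. World frame = base frame: x ahead of the robot, y to its left, z up, the work surface at z = 0. Lengths are in mm, angles in rad, forces in N, time in s.
With the tool pointing down it reaches from about 350 to 975 mm from the base axis. Payload 7.1 kg.
Tool frame: the origin (TCP) lies at the very end of the fingers, on their centre line; the grasp point (between the pads) lies arm.tcp_to_grasp behind it (arm.tcp_to_grasp is the distance from the TCP to the grasp point, in mm); z points along the fingers, y is the direction in which the jaws open and shut (so a half turn about z gives the same grasp; the last joint's range is limited). The gripper opens to 88 mm and grips with 3 to 60 N. Pads are 20 mm wide; open, the fingers measure 115 mm over their backs; the gripper's body (75 mm by 178 mm) begins 61 mm behind the grasp point.
Start: joints at [-1.36, 0.423, 1.63, -0, 1.089, -0.019], TCP at [142.384, -608.549, 222.675] pointing down, gripper open.
Joint ranges: [-3, 3], [-0.9, 2.11], [0.09, 2.58], [-1.31, 4.45], [0.11, 2.69], [-2.54, 2.54]. Speed limits (rad/s): [2.39, 2.39, 3.01, 3.14, 3.14, 3.14].

## Interface

Orientations are given as a rotation vector (axis times angle).
In Python, from plant import readout, get_image, camera_info, order, arm gives the robot as it stands.
- The arm moves only by the shell command python3 -m pendant 'ROWS' [FORCE]. ROWS is JSON, a list of rows, each a list of 3 entries, a list of its own where there are three numbers: the shift along the tool's x, y, z normalised to -1 to 1, where 1 is 0.1 m, then the turn, a rotation vector about the tool's x, y, z normalised to -1 to 1, where 1 is 90 degrees, then the opening, from -1 (shut) to 1 (fully open). In form: [[[dx, dy, dz], [ax, ay, az], gripper], ...]. A call has 1 to 12 rows; each row is the pose to reach, as a shift and turn from the pose commanded when the call began, along the tool's axes at that moment; what a row does not reach only later rows make up. A row lasts 1/8 s, in which the tool goes at most 62.5 mm and 10.7 degrees, less where a joint would pass 70% of its speed; a pose out of reach is approached as far as the arm can. A call with a number of a shift or a turn outside -1 to 1 is refused whole. A call with a gripper value outside its range is refused whole. The fingers move at their own pace and stop on an object; FORCE is the grip in N (left out, the last holds). Time passes only in rows, so rows that repeat a pose let the fingers close. It gives the time, the measured TCP pose, the force and the opening at its end, in the units of the state.
- readout.read_state(): the state, without advancing time (a new reading comes with each control period).
- get_image(name): name is "scene" or "side" or "wrist"; returns the picture (480x640x3 uint8, red, green, blue); there is no depth.
- camera_info(name): a dict with "intrinsics" (3x3 intrinsics, pixels), "camera_from_world" (4x4, takes a point from world to camera coordinates). Camera axes: x right, y down, z forward; pixel columns grow to the right and rows downward; lengths in mm; the calibration is good to about 2 mm. The wrist camera is an equidistant fisheye: a pixel r from the principal point sees the ray r / f radians off the axis. A picture is of the moment at which its call begins: read the wrist's pose just before it. camera_info takes no time and is no camera call; for the wrist camera it gives the pose at the moment of the call.
- order.sign_off(): hands the job in, once; it reports no verdict.
The state is a dict: "clock": time; "q": joint angles; "qd": joint speeds; "joint_torque": joint torques, N m; "ee_pos": TCP position; "tcp_rot": TCP orientation; "wrist_force": force on the tool from outside, world axes, zero at the start; "ft_torque": the same for the moment, N m; "grip_width": finger opening in mm.
Only numpy, scipy, OpenCV 4.12 (cv2) and the standard library are available. Lean on these libraries where they do the work, as an engineer would, in place of code of your own. Each camera call takes 0.05 s, during which the arm holds its last target. There are 200 camera calls.

## Task

Clear the steel katori off the ledge and stand it upright, fully on the round wooden chakla. Turn the turntable tray to its stop, so that its slotted stand lies along the ledge's edge, then slide the serving board off that edge so that it tips into the slot, and straighten it until it stands upright and fully home near the middle of the stand. Leave the jar standing in the middle of the tray, never tip the katori, let nothing fall, and do not shift the aluminium pot or the steel tumbler.

Things in the scene. Friction and masses are not known exactly. Their poses are not given: they have to be found in the camera images.
- ledge_edge (a point): Fixed raised ledge of dull aluminium, top 120 mm above the stool top, 220 mm wide (its x) and 240 mm deep. This point is the middle of the edge over which the board goes, at the top surface; +x runs along that edge, +y points level from the ledge towards the turntable (the slide direction), z up; the ledge covers y = 0 to -240 mm. The turntable's axis lies at y = +140 mm. The ledge and turntable base together are set down at a new place and yaw each time.
- tray (a joint): Turning angle of the wooden turntable tray (264 mm across, top 20 mm above the stool top), in rad. 0 is a hard stop where the slotted stand lies square along the ledge's edge, slot middle 45 mm beyond it; positive is anticlockwise from above (up to 1.6). It stays where it is left; about 2.5 N on the post turns it.
- post (a point): Top centre of the upright red post on the tray, by which to push the tray round: 18 mm across, its top 88 mm above the tray, standing 105 mm from the tray's axis, on the side opposite the stand (at joint 0 it is straight beyond the axis along the ledge's +y).
- slot (a point): Centre of the floor of the slot in the steel stand on the tray, 35 mm above the stool top, 95 mm from the tray's axis. x along the slot (stand 140 mm long, open ends), y across it (at joint 0 as ledge_edge's y), z up. Slot 12 mm wide, 30 mm deep, mouth flared at 45 degrees: 10 mm out on either side, rims 40 mm above the slot floor.
- tray_axis (a point): Point on the tray's axis at its top surface, 20 mm above the stool top; turns with the tray.
- board_center (a point): Centre of the loose dark wooden serving board with two light stripes, 115 x 115 mm and 9 mm thick, 140 g; z is normal to its faces, x and y along its edges. It starts lying flat on the ledge, shifted and turned. Pushed slowly off the edge it tips as its middle passes the edge, drops into the slot's flare and leans back; it goes fully down once upright.
- katori_center (a point): Centre (half-way up) of the small loose steel bowl (katori): 42 mm high, 64 mm across at the rim, 60 mm at 10 mm up, 50 mm at the foot, wall 3 mm, 100 g; z up. It starts on the ledge between the board and the edge.
- chakla_top (a point): Centre of the top face of the fixed round wooden rolling board (chakla), 172 mm across, 40 mm above the stool top; z up.
- jar: Closed glass jar, 66 mm across, 100 mm high, standing loose on the tray at its axis and turning with it; origin at the centre of its underside, z up.
- patila: Aluminium cooking pot (patila), 208 mm across the rim, 110 mm high, loose on the stool top; origin at the centre of its underside.
- tumbler: Steel tumbler, 70 mm across the rim, 100 mm high, loose on the stool top between robot and ledge; origin at the centre of its underside.
- belan: Wooden rolling pin, 300 mm long, 44 mm thick, lying on the stool top (fixed); origin under its middle, its length along its y.

How it is judged (in metres and radians):
On the way:
1. with the tray at its stop, the board leans tilted with its lower edge in the slot's mouth (value of joint tray below 0.08 rad and angle between board_center's own z axis and vertical between 0.5 and 1.35 rad and distance between board_center and slot below 0.092 m), for 0.1 s.
At the end, for the whole second after the job is handed in: Board upright (0.16 rad) in the slot: centre within 20 mm along, 10 mm across, at most 61.5 mm above the slot floor; tray within 0.06 rad of its stop; katori upright on the chakla within 58 mm of its centre; jar upright within 30 mm of the tray axis; all at rest (x of board_center in the frame of slot between -0.02 and 0.02 m and y of board_center in the frame of slot between -0.01 and 0.01 m and z of board_center in the frame of slot between 0.05 and 0.0615 m and angle between the z axis of board_center and the y axis of slot, either way round below 0.16 rad and value of joint tray below 0.06 rad and velocity of joint tray below 0.05 rad/s and z of katori_center in the frame of chakla_top between 0.015 and 0.027 m and horizontal distance between katori_center and chakla_top below 0.058 m and angle between each of katori_center, jar's own z axis and vertical below 0.15 rad and linear speed of board below 0.06 m/s and linear speed of katori below 0.02 m/s and horizontal distance between jar and tray_axis below 0.03 m); the robot touches nothing.
It fails at once if katori tipped over (angle between katori_center's own z axis and vertical above 0.6 rad).
It fails at once if board or katori fell to the stool top (height (world z) of any of board_center, katori_center below 0.035 m).
It fails at once if jar tipped or knocked off the middle of the tray (angle between jar's own z axis and vertical above 0.35 rad or horizontal distance between jar and tray_axis above 0.035 m).
It fails at once if the patila or the tumbler was moved by more than 30 mm (distance of any of patila, tumbler from where it was at the start of the episode above 0.03 m).
It also fails if it takes over 72 s, if anything falls off the work surface, if the arm or the gripper's body presses on something with over 40 N, if the wrist force passes 120 N, or if a joint passes its speed limit or range.

## Working session

There is one attempt and no reset: what is moved stays moved. The work goes in short steps, Python scripts to look and compute and a shell command to move; the robot and the scene stay as the last step left them, time stands still between calls to the robot, and variables do not carry over. Pictures are saved under pics/ and viewed, about 8 in all and at most 12, crops included, and the job is handed in when it is done.

```bash
ls; mkdir -p pics; python3 - <<'E'
from plant import readout, get_image, camera_info, order, arm
import cv2,numpy as np
for n in ("scene","side","wrist"):
    im=get_image(n); cv2.imwrite(f"pics/{n}0.png",im[:,:,::-1]); c=camera_info(n); print(n,np.round(np.array(c["intrinsics"]),1).tolist(),np.round(np.array(c["camera_from_world"]),3).tolist())
print(arm.tcp_to_grasp, readout.read_state())
E
```

```text
pics
scene [[624.9, 0.0, 325.8], [0.0, 624.9, 234.5], [0.0, 0.0, 1.0]] [[-0.706, 0.708, -0.007, 306.792], [0.612, 0.605, -0.509, -251.717], [-0.356, -0.364, -0.861, 2065.943], [0.0, 0.0, 0.0, 1.0]]
side [[607.4, 0.0, 315.4], [0.0, 607.4, 246.3], [0.0, 0.0, 1.0]] [[0.973, -0.229, 0.02, -435.16], [-0.136, -0.647, -0.75, 202.796], [0.185, 0.727, -0.661, 1684.612], [0.0, 0.0, 0.0, 1.0]]
wrist [[371.6, 0.0, 316.1], [0.0, 371.6, 238.9], [0.0, 0.0, 1.0]] [[0.227, -0.974, -0.002, -624.407], [-0.93, -0.217, 0.296, -35.249], [-0.288, -0.066, -0.955, 393.213], [0.0, 0.0, 0.0, 1.0]]
18.700000000000003 {'clock': 0.15, 'q': array([-1.36000894e+00,  4.23664030e-01,  1.63045506e+00,  3.59962817e-06,
        1.08859793e+00, -1.89950972e-02]), 'qd': array([ 6.00761019e-04, -2.47154681e-03, -3.22978921e-03, -4.85290725e-04,
        8.50648008e-05,  7.95000285e-04]), 'joint_torque': array([-8.29648361e-04, -5.44981813e+01, -2.73920774e+01,  6.43681269e-02,
        2.05205334e-02, -7.42730617e-05]), 'ee_pos': array([ 142.29861797, -608.17334549,  222.10440271]), 'tcp_rot': array([-3.11976912e+00, -3.60016983e-01,  1.64064018e-04]), 'wrist_force': array([ 0.19341106,  0.32396689, -0.01405663]), 'ft_torque': array([ 0.02226477, -0.00972045, -0.01873632]), 'grip_width': 87.77111788551797}
```

View pics/scene0.png

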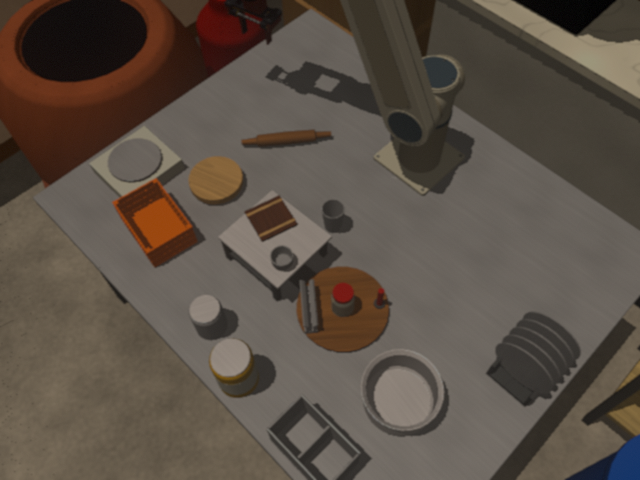

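View pics/side0.png

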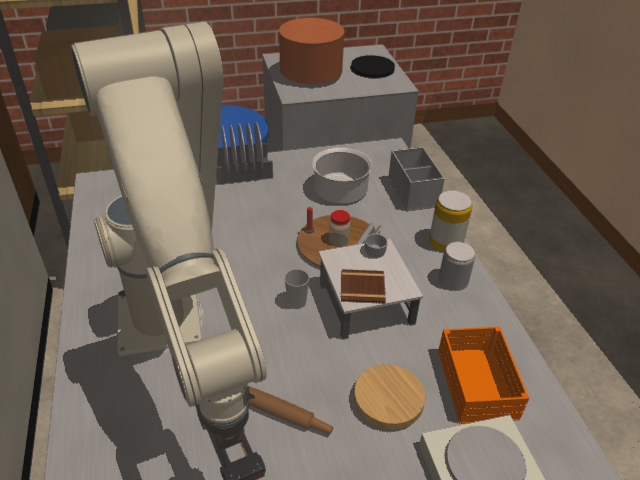

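The scene view shows the ledge at about (275,240), the katori at (284,258), the tray at (343,308) with its stand at (310,305) and post at (380,297), and the chakla at (216,180). I'll enlarge it.

```bash
python3 - <<'E'
import cv2
im=cv2.imread("pics/scene0.png")[150:350,185:400]
cv2.imwrite("pics/c1.png",cv2.convertScaleAbs(cv2.resize(im,None,fx=3,fy=3,interpolation=cv2.INTER_CUBIC),alpha=1.3))
E
```

```text
(no output)
```

View pics/c1.png

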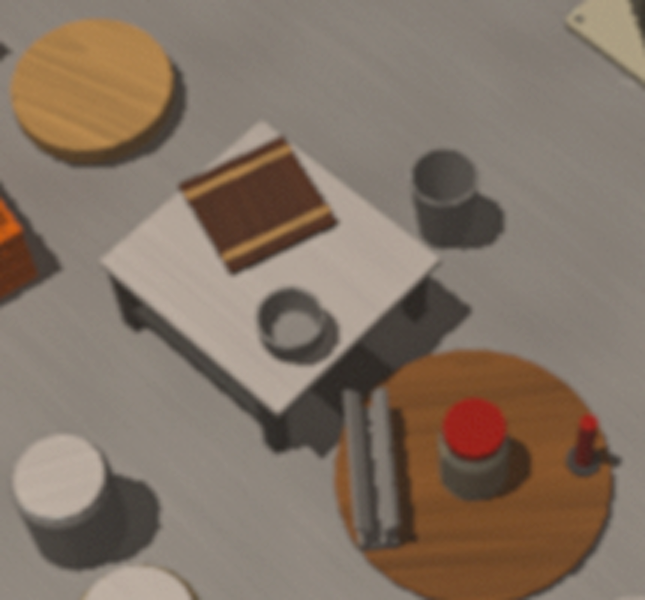

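Crop pixels: ledge corners (265,122), (103,260), (278,415), (440,262); board corners (283,140), (181,187), (233,272), (337,223); katori rim centre about (292,318); chakla centre (93,86); post top (590,422); tumbler rim (445,180).

```bash
cat > h.py <<'E'
from plant import readout, get_image, camera_info, order, arm
import cv2,numpy as np
from scipy.spatial.transform import Rotation as R
def back(n,uv,z,c=None):
    c=c or camera_info(n);K=np.array(c["intrinsics"]);T=np.array(c["camera_from_world"])
    a=(np.array(uv,float)-K[:2,2])/K[0,0]
    if n=="wrist":
        r=np.linalg.norm(a);d=np.r_[a/max(r,1e-9)*np.sin(r),np.cos(r)]
    else: d=np.r_[a,1]
    o=-T[:3,:3].T@T[:3,3];d=T[:3,:3].T@d
    return o+d*(z-o[2])/d[2]
def proj(n,p,c=None):
    c=c or camera_info(n);K=np.array(c["intrinsics"]);T=np.array(c["camera_from_world"])
    v=T[:3,:3]@np.array(p)+T[:3,3]
    if n=="wrist":
        t=np.arctan2(np.hypot(*v[:2]),v[2]);a=v[:2]/np.hypot(*v[:2])*t
    else: a=v[:2]/v[2]
    return a*K[0,0]+K[:2,2]
E
python3 - <<'E'
from h import *
S=lambda u,v,z: back("scene",(185+u/3,150+v/3),z)[:2]
L=[S(*p,120) for p in [(265,122),(103,260),(278,415),(440,262)]]
print("ledge",np.round(L,0).tolist())
A,B,C,D=L
for p,q in((A,B),(B,C),(C,D),(D,A)): print(np.linalg.norm(q-p),np.degrees(np.arctan2(*(q-p)[::-1])))
print("mid edge",(C+D)/2,"ctr",sum(L)/4)
b=[S(*p,129) for p in [(283,140),(181,187),(233,272),(337,223)]]
print("board",np.round(b).tolist(),sum(b)/4,[np.degrees(np.arctan2(*(b[(i+1)%4]-b[i])[::-1])) for i in range(4)])
print("kat",S(292,318,162),"chak",S(93,86,40),"post",S(590,422,108),"tumb",S(445,180,100),"jarlid",S(475,429,120),"tray",S(474,475,20))
print("stand rims ends",S(352,392,75),S(380,392,75),S(360,540,75),S(393,540,75))
E
```

```text
ledge [[475.0, -179.0], [691.0, -171.0], [684.0, 66.0], [467.0, 58.0]]
215.8691005299554 1.990574728955663
237.50015338071245 91.52516649458362
217.1941008021777 -177.74469981676592
236.4895907666899 -88.1563630408399
mid edge [575.79086751  61.78601732] ctr [579.27328028 -56.65977912]
board [[481.0, -145.0], [587.0, -175.0], [616.0, -69.0], [509.0, -39.0]] [ 548.21101098 -107.29438675] [np.float64(-15.73067674092065), np.float64(75.04934163135059), np.float64(163.97767632457374), np.float64(-105.10543886173163)]
kat [620.87309902  20.79234333] chak [ 538.45650809 -387.39056544] post [486.2387219 267.7404145] tumb [388.90981496 -12.96627342] jarlid [568.96740374 202.24396056] tray [568.91749608 203.2681911 ]
stand rims ends [606.86976427  79.61554856] [588.40538896  98.25456559] [704.4246213  191.05507358] [683.58349011 212.06578262]
```

```bash
python3 - <<'E'
import cv2
a=cv2.imread("pics/side0.png")[190:340,280:480]
cv2.imwrite("pics/c2.png",cv2.convertScaleAbs(cv2.resize(a,None,fx=4,fy=4,interpolation=cv2.INTER_CUBIC),alpha=1.3))
E
```

```text
(no output)
```

View pics/c2.png

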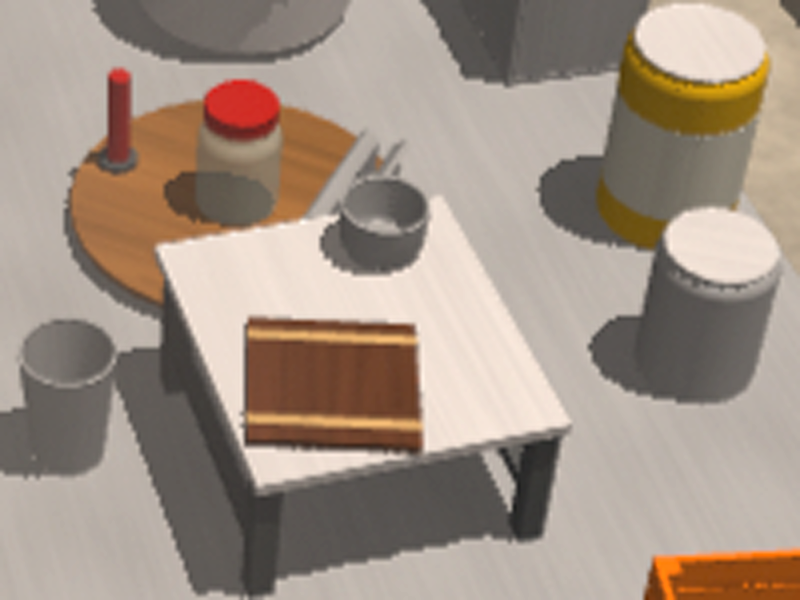

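Side crop: katori rim centre at about (384,206), board corners (247,318), (414,325), (422,449), (246,442), near edge corners (158,245), (440,198). I'll cross-check these from the side camera while moving over the katori. The tool will be squared to the ledge, with tool x along ledge y and tool y along ledge x.

```bash
python3 - <<'E'
from h import *
S=lambda u,v,z: np.round(back("side",(280+u/4,190+v/4),z)[:2],1)
print("kat",S(384,206,162),"board",[S(*p,129).tolist() for p in [(247,318),(414,325),(422,449),(246,442)]],"edge corners",S(158,245,120),S(440,198,120),"rear",S(570,430,120),S(262,490,120),"post top",S(119,74,108),"jarlid",S(243,105,120))
E
python3 -m pendant '[[[0.4,-0.33,0],[0,0,-0.1],1],[[0.8,-0.66,0],[0,0,-0.2],1],[[1,-0.83,0],[0,0,-0.32],1],[[1,-0.83,0],[0,0,-0.43],1],[[1,-0.83,0],[0,0,-0.54],1],[[1,-0.83,0],[0,0,-0.65],1],[[1,-0.83,0],[0,0,-0.76],1],[[1,-0.83,0],[0,0,-0.874],1],[[1,-0.83,0],[0,0,-0.874],1]]'
for i in 1; do :; done
python3 -m pendant '[[[0.5,0.4,0],[0,0,0],1],[[1,0.8,0],[0,0,0],1]]'
python3 -m pendant '[[[0.5,0.4,0],[0,0,0],1],[[1,0.8,0],[0,0,0],1]]'
python3 -m pendant '[[[0.5,0.4,0],[0,0,0],1],[[1,0.8,0],[0,0,0],1]]'
python3 -m pendant '[[[0.5,0.4,0],[0,0,0],1],[[1,0.8,0],[0,0,0],1]]'
python3 -m pendant '[[[0.4,0.4,0],[0,0,0],1],[[0.8,0.8,0],[0,0,0],1],[[1,0.8,0],[0,0,0],1],[[1,0.8,0],[0,0,0],1]]'
```

```text
kat [622.1  15.1] board [[508.9, -41.7], [619.0, -72.2], [587.8, -184.3], [477.8, -154.3]] edge corners [469.3  53.5] [683.2  60.9] rear [ 692.5 -180.6] [ 479.5 -189.1] post top [489.8 267.5] jarlid [570.3 195.7]
clock: 1.27
ee_pos: [220.8, -504.8, 222.5]
tcp_rot: [-2.187, -2.255, -0.0]
wrist_force: [-0.4, -0.4, 0.2]
grip_width: 87.9
clock: 1.52
ee_pos: [296.2, -404.1, 222.5]
tcp_rot: [2.193, 2.249, 0.0]
wrist_force: [1.3, -0.6, 0.0]
grip_width: 87.7
clock: 1.78
ee_pos: [371.6, -303.3, 222.8]
tcp_rot: [2.191, 2.251, 0.0]
wrist_force: [0.5, -1.0, -0.4]
grip_width: 87.9
clock: 2.02
ee_pos: [446.7, -203.1, 222.9]
tcp_rot: [2.191, 2.251, 0.0]
wrist_force: [0.7, -0.9, 0.5]
grip_width: 87.7
clock: 2.28
ee_pos: [521.6, -102.9, 222.8]
tcp_rot: [2.19, 2.252, 0.0]
wrist_force: [0.2, -0.3, 0.3]
grip_width: 87.9
clock: 2.78
ee_pos: [596.3, -1.4, 222.1]
tcp_rot: [-2.185, -2.256, 0.002]
wrist_force: [-0.9, -0.2, -0.2]
grip_width: 87.9
```

```bash
python3 - <<'E'
from h import *
c=camera_info("wrist"); im=get_image("wrist"); import json
json.dump({k:np.array(v).tolist() for k,v in c.items() if k in("intrinsics","camera_from_world")},open("w1.json","w"))
im=cv2.cvtColor(im,cv2.COLOR_RGB2BGR)
cv2.imwrite("pics/w1.png",cv2.convertScaleAbs(im,alpha=1.3))
T=np.array(c["camera_from_world"]);print(-T[:3,:3].T@T[:3,3])
for n,p in dict(kat=(621.5,18,162),edge=(575.5,60,120),jar=(569.6,199,120),post=(488,267.6,108),tcp=readout.read_state()["ee_pos"]).items(): print(n,proj("wrist",p,c))
E
```

```text
[594.69226718  79.95412896 385.01667646]
kat [356.50685334 229.51983578]
edge [288.91206165 154.74053866]
jar [287.00096969 -29.72141855]
post [192.77744488 -86.04234599]
tcp [314.49935763 301.71899822]
```

View pics/w1.png

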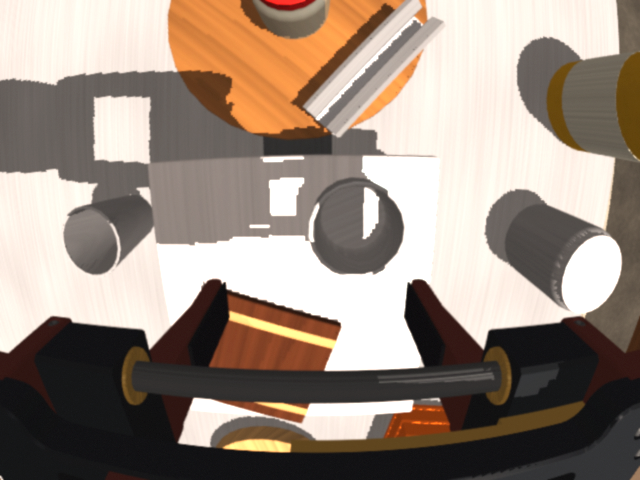

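In the wrist view the katori rim is centred at (356,228), against a prediction of (356.5,229.5). The front ledge corners are at (150,162) and (438,157), and the board's front corners at (230,292) and (340,323).

```bash
python3 - <<'E'
from h import *; import json
c=json.load(open("w1.json"))
a,b=[back("wrist",p,120,c)[:2] for p in((150,162),(438,157))];d=b-a
print(a,b,(a+b)/2,np.linalg.norm(d),np.degrees(np.arctan2(d[1],d[0])))
print("kat",back("wrist",(356,228),162,c),"board",[back("wrist",p,129,c) for p in((230,292),(340,323))])
s=readout.read_state();M=R.from_rotvec(s["tcp_rot"]).as_matrix();print(M.T@(np.array([621.5,18,128])-s["ee_pos"]), M[:,0])
E
```

```text
[468.51819588  55.28784172] [684.27673156  63.85772845] [576.39746372  59.57278509] 215.92866571452163 2.274581455378879
kat [621.12041141  18.97458776 162.        ] board [array([531.34378393, -44.29361192, 129.        ]), array([617.74027043, -68.11753927, 129.        ])]
[19.66094056 26.08682523 94.26838525] [-3.11613980e-02  9.99514319e-01 -3.04760829e-04]
```

Everything agrees to about 2 mm. Now I'll grasp the katori and lift it.

```bash

python3 -m pendant '[[[0.2,0.26,0],[0,0,0],1],[[0.2,0.26,0.3],[0,0,0],1],[[0.2,0.26,0.6],[0,0,0],1],[[0.2,0.26,0.85],[0,0,0],1],[[0.2,0.26,0.93],[0,0,0],1],[[0.2,0.26,0.93],[0,0,0],1],[[0.2,0.26,0.93],[0,0,0],-1],[[0.2,0.26,0.93],[0,0,0],-1],[[0.2,0.26,0.93],[0,0,0],-1],[[0.2,0.26,0.93],[0,0,0],-1],[[0.2,0.26,0.93],[0,0,0],-1],[[0.2,0.26,0.93],[0,0,0],-1]]' 15
python3 -m pendant '[[[0,0,-0.1],[0,0,0],-1],[[0,0,-0.3],[0,0,0],-1],[[0,0,-0.5],[0,0,0],-1],[[0,0,-0.5],[0,0,0],-1]]' 15
```

```text
clock: 4.32
ee_pos: [622.9, 18.6, 130.4]
tcp_rot: [2.185, 2.256, 0.001]
wrist_force: [-2.1, -0.6, 5.5]
grip_width: 62.9
clock: 4.82
ee_pos: [624.3, 18.6, 182.5]
tcp_rot: [2.183, 2.254, 0.005]
wrist_force: [1.0, 0.2, -0.9]
grip_width: 62.7
```

```bash

python3 -m pendant '[[[-0.15,-0.04,0],[0,0,0],-1],[[-0.45,-0.11,0],[0,0,0],-1],[[-0.75,-0.18,0],[0,0,0],-1],[[-1,-0.24,0],[0,0,0],-1]]'
python3 -m pendant '[[[-0.33,-0.08,0],[0,0,0],-1],[[-0.67,-0.16,0],[0,0,0],-1],[[-1,-0.24,0],[0,0,0],-1]]'
python3 -m pendant '[[[-0.33,-0.08,0],[0,0,0],-1],[[-0.67,-0.16,0],[0,0,0],-1],[[-1,-0.24,0],[0,0,0],-1]]'
python3 -m pendant '[[[-0.35,-0.08,0],[0,0,0],-1],[[-0.65,-0.16,0],[0,0,0],-1],[[-0.9,-0.24,0],[0,0,0],-1],[[-1.0,-0.25,0],[0,0,0],-1],[[-1.0,-0.25,0.3],[0,0,0],-1],[[-1.0,-0.25,0.6],[0,0,0],-1],[[-1.0,-0.25,0.9],[0,0,0],-1],[[-1.0,-0.25,0.9],[0,0,0],-1]]'
python3 - <<'E'
from h import *
im=get_image("side")[...,::-1]; cv2.imwrite("pics/s2.png",cv2.convertScaleAbs(cv2.resize(im[300:460,290:490],None,fx=3,fy=3),alpha=1.3))
E
```

```text
clock: 5.32
ee_pos: [600.6, -84.0, 178.7]
tcp_rot: [-2.185, -2.255, 0.002]
wrist_force: [1.6, 0.8, -1.3]
grip_width: 62.6
clock: 5.7
ee_pos: [579.7, -184.6, 178.7]
tcp_rot: [-2.185, -2.255, 0.002]
wrist_force: [0.1, 1.3, -1.4]
grip_width: 62.9
clock: 6.08
ee_pos: [558.7, -285.2, 178.7]
tcp_rot: [-2.185, -2.255, 0.001]
wrist_force: [0.9, -0.1, -0.9]
grip_width: 62.6
clock: 7.08
ee_pos: [536.6, -382.7, 86.9]
tcp_rot: [-2.181, -2.253, 0.001]
wrist_force: [-0.0, 0.3, -1.4]
grip_width: 63.1
```

View pics/s2.png

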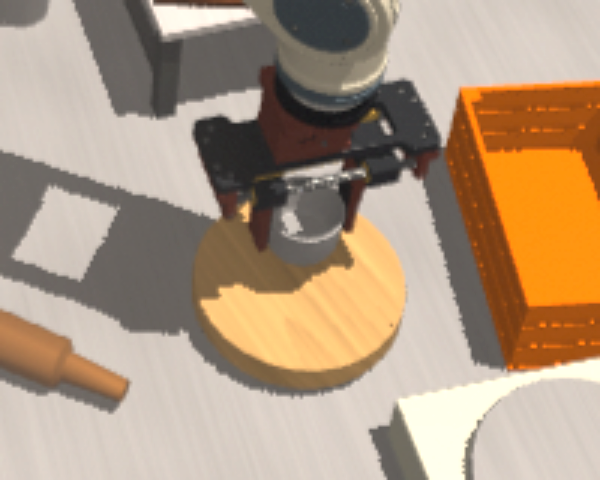

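The katori is held upright above the chakla. The chakla's top ellipse spans x 193 to 405, with its centre near (299,287) in the crop.

```bash
python3 - <<'E'
from h import *
print("chak",back("side",(290+299/3,300+287/3),40))
s=readout.read_state();print(s["ee_pos"]);p=np.array(s["ee_pos"]);p[2]=40;print((proj("side",p)-[290,300])*3)
E
```

```text
chak [ 535.63870339 -402.63854453   40.        ]
[ 537.80219337 -383.5621627    88.69163501]
[294.05800619 267.10359341]
```

```bash

python3 -m pendant '[[[-0.1,0,0.1],[0,0,0],-1],[[-0.1,0,0.25],[0,0,0],-1],[[-0.1,0,0.33],[0,0,0],-1],[[-0.1,0,0.375],[0,0,0],-1],[[-0.1,0,0.375],[0,0,0],-1],[[-0.1,0,0.375],[0,0,0],-0.2]]'
python3 -m pendant '[[[0,0,0],[0,0,0],0.55],[[0,0,0],[0,0,0],0.7],[[0,0,0],[0,0,0],1],[[0,0,0],[0,0,0],1],[[0,0,0],[0,0,0],1],[[0,0,-0.2],[0,0,0],1],[[0,0,-0.6],[0,0,0],1],[[0,0,-1],[0,0,0],1],[[0,0,-1],[0,0,0],1]]'
python3 -m pendant '[[[0.4,0,-0.3],[0,0,0],1],[[0.8,0,-0.5],[0,0,0],1],[[1,0,-0.5],[0,0,0],1],[[1,0,-0.5],[0,0,0],1]]'
python3 - <<'E'
from h import *
im=get_image("side")[...,::-1]; cv2.imwrite("pics/s3.png",im)
im2=get_image("scene")[...,::-1]; cv2.imwrite("pics/sc3.png",im2)
a=cv2.resize(im[340:440,340:440],(400,400));b=cv2.resize(im2[130:230,170:270],(400,400))
cv2.imwrite("pics/m3.png",cv2.convertScaleAbs(np.hstack([a,b]),alpha=1.3))
E
```

```text
clock: 7.88
ee_pos: [539.1, -394.4, 52.5]
tcp_rot: [2.185, 2.256, 0.0]
wrist_force: [-0.1, 0.1, -0.8]
grip_width: 63.0
clock: 9.0
ee_pos: [541.1, -396.0, 157.5]
tcp_rot: [2.18, 2.251, 0.002]
wrist_force: [-0.1, -0.3, 0.3]
grip_width: 87.6
clock: 9.5
ee_pos: [535.3, -293.3, 201.5]
tcp_rot: [-2.183, -2.258, 0.001]
wrist_force: [0.7, -0.3, 0.8]
grip_width: 87.8
```

View pics/m3.png

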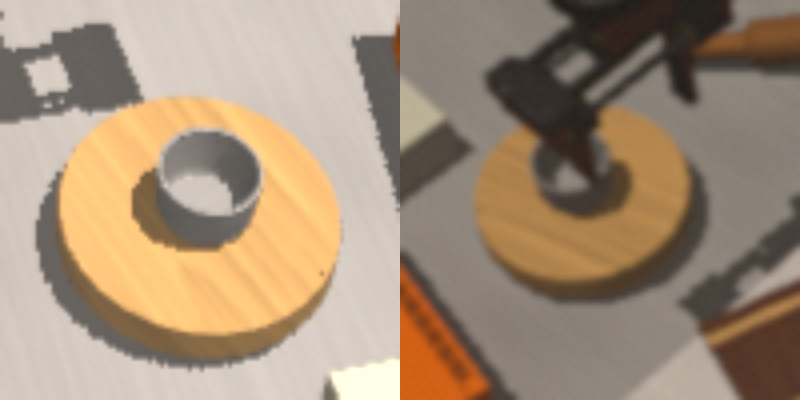

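The katori stands upright near the middle of the chakla. Next is the post: straddle it with the jaws 40 mm open and the tool turned 49° to match the tray.

```bash

python3 -m pendant '[[[0.5,-0.02,0],[0,0,0],1],[[1,-0.05,0],[0,0,0],1]]'
python3 -m pendant '[[[0.5,-0.02,0],[0,0,0],0.3],[[1,-0.05,0],[0,0,0],0]]'
python3 -m pendant '[[[0.5,-0.02,0],[0,0,0],-0.09],[[1,-0.05,0],[0,0,0],-0.09]]'
python3 -m pendant '[[[0.5,-0.02,0],[0,0,0],-0.09],[[1,-0.05,0],[0,0,0],-0.09]]'
python3 -m pendant '[[[0.5,-0.02,0],[0,0,0],-0.09],[[1,-0.05,0],[0,0,0],-0.09]]'
python3 -m pendant '[[[0.3,-0.02,0],[0,0,-0.1],-0.09],[[0.62,-0.04,0],[0,0,-0.2],-0.09],[[0.62,-0.04,0],[0,0,-0.32],-0.09],[[0.62,-0.04,0],[0,0,-0.43],-0.09],[[0.62,-0.04,0],[0,0,-0.544],-0.09],[[0.62,-0.04,0],[0,0,-0.544],-0.09],[[0.62,-0.04,0],[0,0,-0.544],-0.09]]'
python3 - <<'E'
from h import *
s=readout.read_state();M=R.from_rotvec(s["tcp_rot"]).as_matrix();print(s["ee_pos"],s["q"],"shift",M.T@(np.array([488,267.6,83])-s["ee_pos"]))
c=camera_info("wrist");im=get_image("wrist");cv2.imwrite("pics/w2.png",im[...,::-1])
i=im.astype(int);m=((i[...,0]>110)&(i[...,1]<50)&(i[...,2]<60)).astype(np.uint8)
n,l,st,ce=cv2.connectedComponentsWithStats(m)
for k in range(1,n):
    if st[k,4]>40: print(st[k],ce[k],back("wrist",ce[k],108,c))
print("pred post",proj("wrist",(488,267.6,108),c))
E
```

```text
clock: 9.85
ee_pos: [527.2, -195.1, 201.0]
tcp_rot: [-2.188, -2.253, 0.001]
wrist_force: [0.8, 0.8, -0.2]
grip_width: 88.0
clock: 10.1
ee_pos: [519.3, -94.6, 201.3]
tcp_rot: [-2.187, -2.254, 0.001]
wrist_force: [0.8, 0.8, 0.8]
grip_width: 71.4
clock: 10.35
ee_pos: [511.3, 5.4, 201.5]
tcp_rot: [-2.187, -2.255, 0.001]
wrist_force: [0.6, -0.8, -0.7]
grip_width: 51.0
clock: 10.6
ee_pos: [503.4, 105.3, 201.5]
tcp_rot: [-2.187, -2.255, 0.001]
wrist_force: [0.5, 0.3, 1.3]
grip_width: 40.2
clock: 10.85
ee_pos: [495.4, 205.3, 201.4]
tcp_rot: [2.187, 2.255, -0.001]
wrist_force: [-0.4, 0.1, 0.4]
grip_width: 39.9
clock: 11.72
ee_pos: [489.2, 265.9, 201.7]
tcp_rot: [-1.06, -2.957, 0.001]
wrist_force: [0.2, -0.8, -0.6]
grip_width: 39.8
[489.17902772 265.90993384 201.67670175] [ 4.76580968e-01  3.50243614e-01  1.79898532e+00 -1.10432387e-04
  9.93033926e-01 -4.05461752e-01] shift [  1.96309695   0.63297275 118.67666815]
[306 227  21   8  63] [316.         229.80952381] [482.78427104 271.41868669 108.        ]
[280 337  68  27 198] [311.37878788 345.32828283] [555.89467636 206.24493314 108.        ]
pred post [316.51419792 238.40963476]
```

View pics/w2.png

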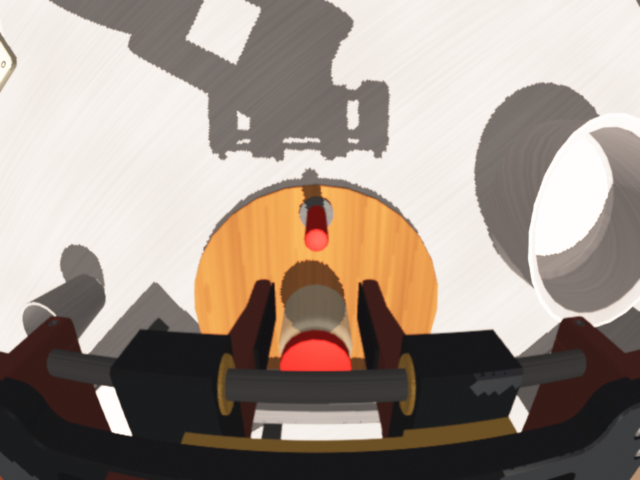

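The post top is at (316,240), within 2 mm of the prediction. Now I'll go down, straddle it closely and swing about the axis.

```bash

python3 -m pendant '[[[0.01,0,0.4],[0,0,0],-0.09],[[0.01,0,0.8],[0,0,0],-0.09],[[0.01,0,1],[0,0,0],-0.09]]'
python3 -m pendant '[[[0,0,0.19],[0,0,0],-0.09],[[0,0,0.19],[0,0,0],-0.45],[[0,0,0.19],[0,0,0],-0.45],[[0,0,0.19],[0,0,0],-0.45]]'
python3 -m pendant '[[[-0.005,0.106,0],[0,0,0.064],-0.45],[[-0.021,0.211,0],[0,0,0.127],-0.45],[[-0.047,0.313,0],[0,0,0.191],-0.45],[[-0.084,0.413,0],[0,0,0.255],-0.45],[[-0.13,0.508,0],[0,0,0.318],-0.45],[[-0.185,0.599,0],[0,0,0.382],-0.45],[[-0.249,0.683,0],[0,0,0.446],-0.45],[[-0.321,0.76,0],[0,0,0.509],-0.45],[[-0.37,0.805,0],[0,0,0.545],-0.45],[[-0.37,0.805,0],[0,0,0.545],-0.45]]'
python3 -m pendant '[[[0,0.03,0],[0,0,0],-0.45],[[0,0.05,0],[0,0,0],-0.45],[[0,0.05,0],[0,0,0],-0.45]]'
```

```text
clock: 12.15
ee_pos: [487.1, 266.4, 100.1]
tcp_rot: [-1.057, -2.957, 0.003]
wrist_force: [-0.2, 0.2, -0.5]
grip_width: 39.8
clock: 12.65
ee_pos: [488.6, 267.3, 84.1]
tcp_rot: [1.054, 2.958, 0.002]
wrist_force: [0.4, -0.4, 0.3]
grip_width: 23.9
clock: 13.9
ee_pos: [567.2, 305.8, 83.7]
tcp_rot: [-2.188, -2.254, 0.001]
wrist_force: [-1.8, -1.4, 1.0]
grip_width: 24.3
clock: 14.28
ee_pos: [567.4, 305.7, 83.5]
tcp_rot: [-2.183, -2.251, 0.013]
wrist_force: [-18.2, 0.6, 13.1]
grip_width: 23.9
```

The tray is at its stop: an 18 N reaction and no further motion. I'll back off, lift, and travel to behind the board.

```bash

python3 -m pendant '[[[0,-0.07,0],[0,0,0],-0.45],[[0,-0.07,0],[0,0,0],-0.45],[[0,-0.07,-0.5],[0,0,0],-0.3],[[0,-0.07,-1],[0,0,0],0.36],[[0,-0.07,-1],[0,0,0],0.36]]'
python3 -m pendant '[[[-0.4,-0.05,0],[0,0,0],0.364],[[-0.98,-0.1,0],[0,0,0],0.364]]'
python3 -m pendant '[[[-0.5,-0.05,0],[0,0,0],0.364],[[-0.98,-0.1,0],[0,0,0],0.364]]'
python3 -m pendant '[[[-0.5,-0.05,0],[0,0,0],0.364],[[-0.98,-0.1,0],[0,0,0],0.364]]'
python3 -m pendant '[[[-0.5,-0.05,0],[0,0,0],0.364],[[-0.98,-0.1,0],[0,0,0],0.364]]'
python3 -m pendant '[[[-0.5,-0.05,0],[0,0,0.1],0.364],[[-0.98,-0.1,0],[0,0,0.19],0.364],[[-0.98,-0.1,0],[0,0,0.19],0.364],[[-0.98,-0.1,0],[0,0,0.19],0.364]]'
python3 - <<'E'
from h import *
s=readout.read_state();M=R.from_rotvec(s["tcp_rot"]).as_matrix();print(s["ee_pos"],M[:,0],"shift",M.T@(np.array([528.4,-183.2,124])-s["ee_pos"]))
cs=camera_info("scene");im=get_image("scene")[...,::-1];cw=camera_info("wrist");im2=get_image("wrist")[...,::-1]
cv2.imwrite("pics/w3.png",im2);cv2.imwrite("pics/sc4.png",im)
a=cv2.resize(im[150:350,200:400],(600,600))
cv2.imwrite("pics/m4.png",cv2.convertScaleAbs(a,alpha=1.3))
c,f=np.array([549,-108.5]),np.array([.266,.964]);g=np.array([f[1],-f[0]])
for a,b in((1,1),(1,-1),(-1,-1),(-1,1)): print(np.round((proj("scene",[*(c+57.5*(a*f+b*g)),129])-[200,150])*3))
E
```

```text
clock: 14.9
ee_pos: [568.9, 307.4, 188.1]
tcp_rot: [2.185, 2.252, 0.014]
wrist_force: [0.4, 0.5, -0.7]
grip_width: 47.4
clock: 15.15
ee_pos: [558.5, 207.5, 182.4]
tcp_rot: [2.184, 2.257, 0.001]
wrist_force: [1.2, -0.5, 0.0]
grip_width: 59.4
clock: 15.4
ee_pos: [551.2, 107.6, 182.3]
tcp_rot: [-2.187, -2.255, 0.001]
wrist_force: [-0.6, 0.1, -0.4]
grip_width: 59.8
clock: 15.65
ee_pos: [544.1, 9.4, 182.4]
tcp_rot: [-2.187, -2.255, 0.001]
wrist_force: [-0.3, -0.1, 0.1]
grip_width: 59.9
clock: 15.9
ee_pos: [537.1, -88.9, 182.4]
tcp_rot: [-2.187, -2.255, 0.0]
wrist_force: [0.9, -0.0, 0.5]
grip_width: 59.7
clock: 16.4
ee_pos: [530.0, -185.1, 182.4]
tcp_rot: [-2.497, -1.905, 0.001]
wrist_force: [-0.8, 0.3, -0.4]
grip_width: 59.8
[ 530.03069555 -185.11143307  182.38538415] [2.64453061e-01 9.64398511e-01 3.02172123e-04] shift [ 1.39449835 -2.01470465 58.38803102]
[185. 275.]
[293. 223.]
[238. 137.]
[132. 186.]
```

View pics/m4.png

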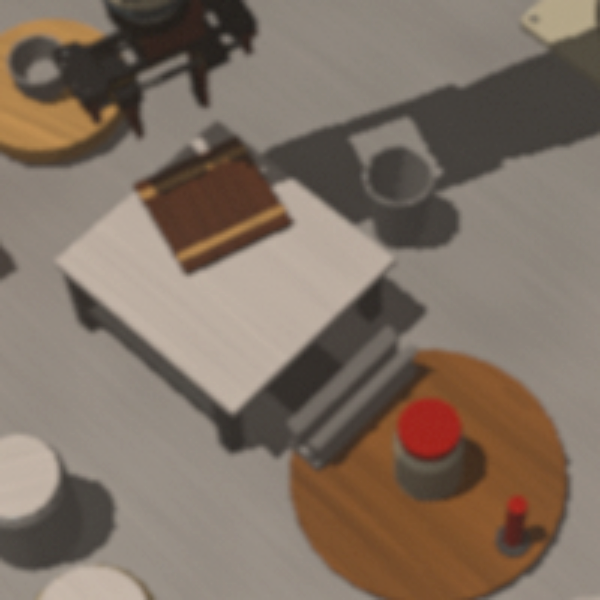

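The stand lies square along the edge, the jar is centred, and the board matches the prediction. I'll go down behind it and push: 60 mm straight, then an arc left of 17.4° to centre and square it.

```bash

python3 -m pendant '[[[0.01,-0.02,0.3],[0,0,0],0.364],[[0.01,-0.02,0.5],[0,0,0],0.364],[[0.01,-0.02,0.585],[0,0,0],0.364],[[0.01,-0.02,0.585],[0,0,0],0.364],[[0.01,-0.02,0.585],[0,0,0],0.364]]'
python3 -m pendant '[[[0.1,0,0],[0,0,0],0.364],[[0.2,0,0],[0,0,0],0.364],[[0.3,0,0],[0,0,0],0.364],[[0.4,0,0],[0,0,0],0.364],[[0.5,0,0],[0,0,0],0.364],[[0.6,0,0],[0,0,0],0.364],[[0.7,0,0],[0,0,0],0.364],[[0.8,0.019,0],[0,0,-0.019],0.364],[[0.9,0.035,0],[0,0,-0.038],0.364],[[0.998,0.047,0],[0,0,-0.057],0.364]]'
python3 - <<'E'
from h import *
s=readout.read_state();M=R.from_rotvec(s["tcp_rot"]).as_matrix();print(s["ee_pos"],M[:,0],s["wrist_force"])
im=get_image("scene")[...,::-1];cv2.imwrite("pics/sc5.png",im)
im2=get_image("side")[...,::-1];cv2.imwrite("pics/sd5.png",im2)
a=cv2.resize(im[190:310,215:335],(400,400));b=cv2.resize(im2[220:320,330:430],(400,400))
cv2.imwrite("pics/m5.png",cv2.convertScaleAbs(np.hstack([a,b]),alpha=1.3))
E
```

```text
clock: 17.12
ee_pos: [529.4, -183.7, 125.4]
tcp_rot: [2.497, 1.905, 0.001]
wrist_force: [0.6, 0.2, 0.1]
grip_width: 59.7
clock: 18.38
ee_pos: [560.0, -88.2, 124.6]
tcp_rot: [-2.408, -2.017, 0.0]
wrist_force: [0.6, -2.2, 1.2]
grip_width: 59.8
[560.01447418 -88.1986125  124.61428012] [1.75544490e-01 9.84471498e-01 3.20975424e-05] [ 0.57061186 -2.1746844   1.15942624]
```

View pics/m5.png

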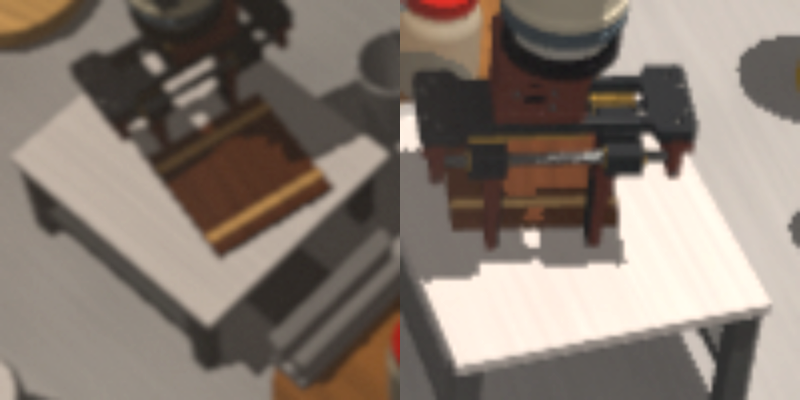

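Front corners are at (222,255) and (328,187) in the left crop, rear corners at (450,228) and (619,228) in the right. The board is riding flush against both fingers.

```bash
python3 - <<'E'
from h import *
p=[back("scene",(215+u*.3,190+v*.3),129)[:2] for u,v in((222,255),(328,187))]
q=[back("side",(330+(u-400)/4,220+v/4),129)[:2] for u,v in((450,228),(619,228))]
for a,b in(p,q): 
    d=b-a; print(a,b,np.degrees(np.arctan2(d[1],d[0])))
s=np.array(readout.read_state()["ee_pos"]);print("pred front",s[:2]+125*np.array([.1755,.9845])+57.5*np.array([-.9845,.1755]),s[:2]+125*np.array([.1755,.9845])-57.5*np.array([-.9845,.1755]))
E
```

```text
[633.99828956  28.66035682] [527.27261842  44.83408051] 171.3826895338275
[503.19233471 -70.54990403] [615.25888578 -94.45094994] -12.03940387982911
pred front [525.35635363  45.51484104] [638.57385363  25.33234104]
```

```bash

python3 -m pendant '[[[0.082,0.016,0],[0,0,-0.016],0.364],[[0.165,0.03,0],[0,0,-0.032],0.364],[[0.249,0.041,0],[0,0,-0.048],0.364],[[0.332,0.051,0],[0,0,-0.064],0.364],[[0.415,0.059,0],[0,0,-0.08],0.364],[[0.499,0.064,0],[0,0,-0.0955],0.364],[[0.6,0.068,0],[0,0,-0.115],0.364],[[0.68,0.068,0],[0,0,-0.13],0.364],[[0.713,0.068,0],[0,0,-0.136],0.364],[[0.713,0.068,0],[0,0,-0.136],0.364]]'
python3 - <<'E'
from h import *
s=readout.read_state();M=R.from_rotvec(s["tcp_rot"]).as_matrix();t=np.radians(2);d=s["ee_pos"][:2]-[576,60]
print(M[:,0],s["ee_pos"],"ledge xy",d@[np.cos(t),np.sin(t)],d@[-np.sin(t),np.cos(t)])
im=get_image("scene")[...,::-1];cv2.imwrite("pics/sc6.png",im)
E
python3 -m pendant '[[[0.02,0,0],[0,0,0],0.364],[[0.04,0,0],[0,0,0],0.364],[[0.06,0,0],[0,0,0],0.364],[[0.08,0,0],[0,0,0],0.364],[[0.10,0,0],[0,0,0],0.364],[[0.12,0,0],[0,0,0],0.364],[[0.14,0,0],[0,0,0],0.364],[[0.16,0,0],[0,0,0],0.364],[[0.18,0,0],[0,0,0],0.364],[[0.20,0,0],[0,0,0],0.364],[[0.20,0,0],[0,0,0],0.364]]'
python3 - <<'E'
from h import *
im=get_image("scene")[...,::-1];cv2.imwrite("pics/sc7.png",im);im2=get_image("side")[...,::-1];cv2.imwrite("pics/sd7.png",im2)
old=cv2.imread("pics/sc6.png")
a=cv2.resize(old[200:320,240:360],(300,300));b=cv2.resize(im[200:320,240:360],(400,400));c=cv2.resize(im2[200:300,310:410],(400,400))
a=np.vstack([a,np.zeros((100,300,3),np.uint8)])[:, :]
cv2.imwrite("pics/m6.png",cv2.convertScaleAbs(np.hstack([b,c]),alpha=1.3))
E
```

```text
clock: 19.73
ee_pos: [579.1, -19.6, 124.7]
tcp_rot: [-2.182, -2.26, -0.0]
wrist_force: [-0.4, -0.0, 0.4]
grip_width: 59.7
[-3.54020588e-02  9.99373141e-01  1.35715525e-04] [579.09948326 -19.57259421 124.68645426] ledge xy 0.32055164963577304 -79.63229114586966
clock: 21.15
ee_pos: [578.4, 0.4, 124.7]
tcp_rot: [-2.182, -2.26, -0.0]
wrist_force: [-0.1, 0.7, -0.2]
grip_width: 60.1
```

View pics/m6.png

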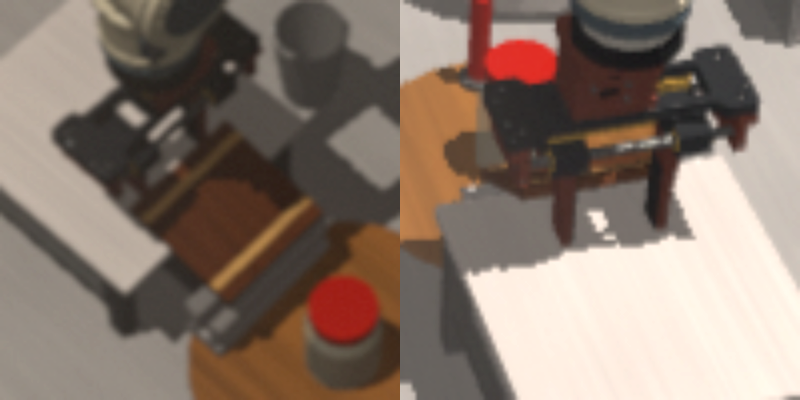

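```bash
python3 - <<'E'
from h import *
t=np.radians(2);X=np.array([np.cos(t),np.sin(t),0]);Y=np.array([-np.sin(t),np.cos(t),0]);o=np.array([576,60,0.])
P=lambda x,y,z:o+x*X+y*Y+np.array([0,0,z])
for n,f,r in(("flat",(65,129),(-50,129)),("lean",(45,55),(-20,150)),("mid tilt",(55,70),(-40,136))):
  for nm,(y,z) in(("front",f),("rear",r)):
    print(n,nm,[(np.round((proj("scene",P(x,y,z))-[240,200])*400/120)).tolist() for x in(-57,57)],"side",[(np.round((proj("side",P(x,y,z))-[310,200])*4)+[400,0]).tolist() for x in(-57,57)])
E
```

```text
flat front [[320.0, 204.0], [225.0, 295.0]] side [[479.0, 125.0], [626.0, 102.0]]
flat rear [[220.0, 122.0], [124.0, 210.0]] side [[525.0, 228.0], [678.0, 202.0]]
lean front [[302.0, 230.0], [210.0, 319.0]] side [[483.0, 218.0], [627.0, 193.0]]
lean rear [[245.0, 131.0], [148.0, 220.0]] side [[514.0, 178.0], [667.0, 152.0]]
mid tilt front [[311.0, 229.0], [218.0, 318.0]] side [[480.0, 194.0], [624.0, 170.0]]
mid tilt rear [[228.0, 125.0], [132.0, 213.0]] side [[521.0, 211.0], [674.0, 185.0]]
```

The front edge sits at about the flat prediction but the slope suggests tipping has begun. I'll hold still briefly and compare pictures numerically.

```bash

python3 -m pendant '[[[0,0,0],[0,0,0],0.364],[[0,0,0],[0,0,0],0.364],[[0,0,0],[0,0,0],0.364]]'
cat > meas.py <<'E'
from h import *
def stripes(im):
    i=im.astype(int);r,g,b=i[...,0],i[...,1],i[...,2]
    return r,g,b
E
python3 - <<'E'
from h import *
n=get_image("scene");s=get_image("side");cv2.imwrite("pics/sc8.png",n[...,::-1]);cv2.imwrite("pics/sd8.png",s[...,::-1])
for a,b in(("pics/sc7.png",n),("pics/sd7.png",s)):
    o=cv2.imread(a)[...,::-1]; d=np.abs(o.astype(int)-b.astype(int)).max(2)>25; ys,xs=np.nonzero(d);print(a,d.sum(), (xs.min(),xs.max(),ys.min(),ys.max()) if len(xs) else 0)
# profile along board mid-right line x_l=+20..: sample colours in scene along hypothesised flat top
t=np.radians(2);X=np.array([np.cos(t),np.sin(t),0]);Y=np.array([-np.sin(t),np.cos(t),0])
for y in range(-70,80,6):
    P=np.array([576,60,129])+40*X+y*Y; u=proj("scene",P).round().astype(int); print(y,n[u[1],u[0]],end="; ")
E
```

```text
clock: 21.62
ee_pos: [578.4, 0.1, 124.7]
tcp_rot: [-2.182, -2.26, -0.0]
wrist_force: [-1.0, -0.0, -0.2]
grip_width: 59.6
pics/sc7.png 643 (np.int64(280), np.int64(344), np.int64(237), np.int64(301))
pics/sd7.png 166 (np.int64(154), np.int64(389), np.int64(52), np.int64(269))
-70 [54 47 42]; -64 [63 56 51]; -58 [56 49 45]; -52 [58 51 47]; -46 [66 60 56]; -40 [67 61 56]; -34 [66 60 56]; -28 [47 35 29]; -22 [48 32 23]; -16 [52 37 27]; -10 [88 67 42]; -4 [51 35 25]; 2 [45 31 22]; 8 [45 31 23]; 14 [45 32 24]; 20 [47 32 24]; 26 [47 30 23]; 32 [48 32 24]; 38 [48 31 24]; 44 [48 32 22]; 50 [46 30 21]; 56 [69 49 31]; 62 [67 47 31]; 68 [51 39 32]; 74 [80 73 67];
```

```bash
python3 - <<'E'
from h import *
from scipy.optimize import differential_evolution as DE
ims={n:cv2.GaussianBlur(cv2.imread(f)[...,::-1].copy(),(3,3),0).astype(float) for n,f in(("scene","pics/sc8.png"),)}
CI=camera_info("scene");K=np.array(CI["intrinsics"]);T=np.array(CI["camera_from_world"])
t=np.radians(2);X=np.array([np.cos(t),np.sin(t),0]);Y=np.array([-np.sin(t),np.cos(t),0]);Z=np.array([0,0,1.])
im=ims["scene"];wb=(im[...,0]-im[...,2])/(im.sum(2)+30)
u,v=np.meshgrid(np.linspace(-70,70,57),np.linspace(-70,70,57))
d0=cv2.imread("pics/c1.png") # stripe position from first picture: ~12 mm from edge
inside=(abs(u)<57.5)&(abs(v)<57.5); stripe=inside&(abs(abs(v)-44)<5)
tmpl=np.where(stripe,1.0,np.where(inside,0.6,0.0))
def f(p):
    x,y,z,a=p
    D=np.cos(a)*Y-np.sin(a)*Z; c=np.array([576,60,0])+x*X+y*Y+z*Z
    P=c+u[...,None]*X+v[...,None]*D
    q=P@T[:3,:3].T+T[:3,3]; px=(q[...,:2]/q[...,2:]*K[0,0]+K[:2,2]).astype(np.float32)
    s=cv2.remap(wb,px[...,0],px[...,1],cv2.INTER_LINEAR)
    return -np.corrcoef(s.ravel(),tmpl.ravel())[0,1]
for lo,hi in((-.1,.3),(.3,.7),(.7,1.35)):
    r=DE(f,[(-20,20),(-10,50),(70,135),(lo,hi)],seed=1,maxiter=60);print(r.x,r.fun)
E
```

```text
[-8.21652341 -2.96524855 70.22790655 -0.09927577] -0.7449426885331569
[-15.25923125  -2.50058216  70.37268159   0.69901987] -0.7906232563754377
[1.00663483e-01 1.61031324e+01 1.13685879e+02 9.87839060e-01] -0.8994199714654825
```

The fit shows the board leaning as planned: tilt 0.99 rad, centre at x 0.1, y 16, z 114 in ledge axes, 84 mm from the slot. Now I'll straighten it slowly.

```bash

python3 -m pendant '[[[0.12,0,0],[0,0,0],0.364],[[0.24,0,0],[0,0,0],0.364],[[0.34,0,0],[0,0,0],0.364],[[0.42,0,0],[0,0,0],0.364],[[0.50,0,0],[0,0,0],0.364],[[0.57,0,0],[0,0,0],0.364],[[0.64,0,0],[0,0,0],0.364],[[0.70,0,0],[0,0,0],0.364],[[0.76,0,0],[0,0,0],0.364],[[0.81,0,0],[0,0,0],0.364],[[0.84,0,0],[0,0,0],0.364],[[0.84,0,0],[0,0,0],0.364]]'
python3 -m pendant '[[[0.01,0,0],[0,0,0],0.364],[[0.02,0,0],[0,0,0],0.364],[[0.03,0,0],[0,0,0],0.364],[[0.04,0,0],[0,0,0],0.364],[[0.05,0,0],[0,0,0],0.364],[[0.05,0,0],[0,0,0],0.364]]'
cat > fit.py <<'E'
from h import *
from scipy.optimize import differential_evolution as DE
def fit(im,n,bounds):
    im=cv2.GaussianBlur(im,(3,3),0).astype(float)
    CI=camera_info(n);K=np.array(CI["intrinsics"]);T=np.array(CI["camera_from_world"])
    t=np.radians(2);X=np.array([np.cos(t),np.sin(t),0]);Y=np.array([-np.sin(t),np.cos(t),0]);Z=np.array([0,0,1.])
    wb=(im[...,0]-im[...,2])/(im.sum(2)+30)
    u,v=np.meshgrid(np.linspace(-70,70,57),np.linspace(-70,70,57))
    ins=(abs(u)<57.5)&(abs(v)<57.5);tm=np.where(ins&(abs(abs(v)-44)<5),1.,np.where(ins,.6,0))
    def f(p):
        x,y,z,a=p;D=np.cos(a)*Y-np.sin(a)*Z;N=np.sin(a)*Y+np.cos(a)*Z
        P=np.array([576,60,0])+x*X+y*Y+z*Z+4.5*N+u[...,None]*X+v[...,None]*D
        q=P@T[:3,:3].T+T[:3,3];px=(q[...,:2]/q[...,2:]*K[0,0]+K[:2,2]).astype(np.float32)
        return -np.corrcoef(cv2.remap(wb,px[...,0],px[...,1],cv2.INTER_LINEAR).ravel(),tm.ravel())[0,1]
    r=DE(f,bounds,seed=1,maxiter=80);return r.x,r.fun
E
python3 - <<'E'
from fit import *
im=get_image("scene");cv2.imwrite("pics/sc9.png",im[...,::-1]);cv2.imwrite("pics/sd9.png",get_image("side")[...,::-1])
print(fit(im,"scene",[(-25,25),(10,70),(80,130),(.8,1.8)]))
E
```

```text
clock: 23.22
ee_pos: [575.4, 84.2, 124.7]
tcp_rot: [-2.182, -2.26, 0.0]
wrist_force: [0.8, 0.3, 0.2]
grip_width: 59.7
clock: 23.98
ee_pos: [575.3, 89.1, 124.7]
tcp_rot: [2.182, 2.26, 0.0]
wrist_force: [0.4, 0.2, 0.1]
grip_width: 59.9
(array([  5.47604576,  46.77465922, 126.99238679,   1.59962654]), np.float64(-0.7802326419041204))
```

```bash
python3 - <<'E'
import cv2,numpy as np
a=cv2.imread("pics/sc9.png")[220:340,245:345];b=cv2.imread("pics/sd9.png")[180:300,310:410]
cv2.imwrite("pics/m7.png",cv2.convertScaleAbs(np.hstack([cv2.resize(x,(400,480),interpolation=cv2.INTER_CUBIC) for x in(a,b)]),alpha=1.5,beta=15))
E
```

```text
(no output)
```

View pics/m7.png

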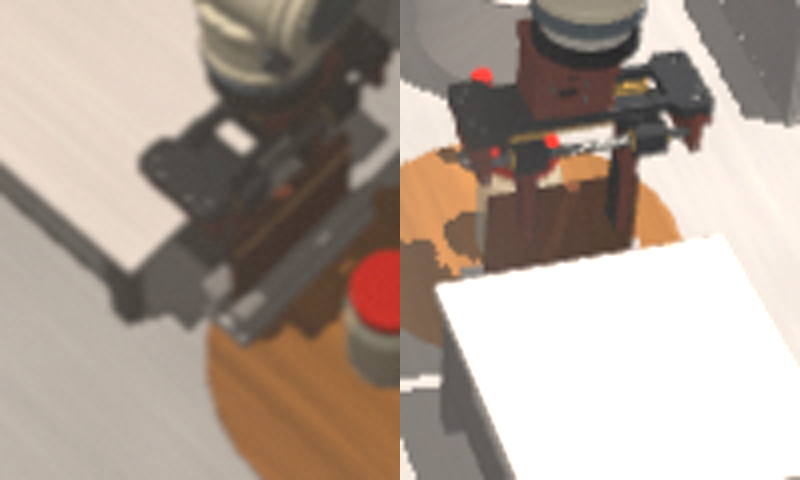

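The board stands in the slot with its lower stripe hidden in the stand. The back top edge in the side crop runs (490,195) to (635,178). I'll compare that with the home and not-home predictions.

```bash
python3 - <<'E'
from h import *
t=np.radians(2);X=np.array([np.cos(t),np.sin(t),0]);Y=np.array([-np.sin(t),np.cos(t),0]);o=np.array([576,60,0.])
P=lambda x,y,z:o+x*X+y*Y+np.array([0,0,z])
for y in (35,40.5,46):
  for z in(150,160,180):
    print(y,z,"side",[(np.round((proj("side",P(x,y,z))-[310,180])*4)+[400,0]).tolist() for x in(-57.5,57.5)],"scene",[np.round((proj("scene",P(x,y,z))-[245,220])*4).tolist() for x in(-57.5,57.5)])
E
```

```text
35 150 side [[491.0, 209.0], [642.0, 185.0]] scene [[332.0, 123.0], [216.0, 233.0]]
35 160 side [[492.0, 198.0], [643.0, 174.0]] scene [[332.0, 116.0], [215.0, 227.0]]
35 180 side [[493.0, 177.0], [645.0, 153.0]] scene [[332.0, 102.0], [214.0, 213.0]]
40.5 150 side [[489.0, 204.0], [640.0, 180.0]] scene [[338.0, 128.0], [222.0, 238.0]]
40.5 160 side [[489.0, 193.0], [641.0, 169.0]] scene [[338.0, 121.0], [221.0, 232.0]]
40.5 180 side [[490.0, 172.0], [643.0, 148.0]] scene [[338.0, 106.0], [220.0, 218.0]]
46 150 side [[487.0, 199.0], [637.0, 175.0]] scene [[344.0, 133.0], [227.0, 243.0]]
46 160 side [[487.0, 189.0], [638.0, 165.0]] scene [[344.0, 126.0], [227.0, 237.0]]
46 180 side [[488.0, 167.0], [640.0, 143.0]] scene [[344.0, 111.0], [226.0, 223.0]]
```

Consistent with home, to within a few mm. I'll back off, then press gently on the top with closed fingers, which both seats the board and measures its height.

```bash

python3 -m pendant '[[[-0.03,0,0],[0,0,0],0.364],[[-0.08,0,0],[0,0,0],0.364],[[-0.15,0,0],[0,0,0],0.364],[[-0.15,0,-0.3],[0,0,0],0.364],[[-0.15,0,-0.65],[0,0,0],-1],[[-0.15,0,-0.65],[0,0,0],-1],[[0,0,-0.65],[0,0,0],-1],[[0.16,0,-0.65],[0,0,0],-1],[[0.16,0,-0.65],[0,0,0],-1],[[0.16,0,-0.5],[0,0,0],-1],[[0.16,0,-0.4],[0,0,0],-1],[[0.16,0,-0.35],[0,0,0],-1]]'
python3 -m pendant '[[[0,0,0.02],[0,0,0],-1],[[0,0,0.04],[0,0,0],-1],[[0,0,0.06],[0,0,0],-1],[[0,0,0.08],[0,0,0],-1],[[0,0,0.08],[0,0,0],-1]]'
python3 -m pendant '[[[0,0,0.01],[0,0,0],-1],[[0,0,0.02],[0,0,0],-1],[[0,0,0.02],[0,0,0],-1]]'
```

```text
clock: 25.58
ee_pos: [574.0, 104.6, 158.2]
tcp_rot: [-2.182, -2.259, 0.003]
wrist_force: [0.4, 0.2, 0.2]
grip_width: 0.4
clock: 26.2
ee_pos: [574.7, 105.0, 151.6]
tcp_rot: [-2.182, -2.26, 0.0]
wrist_force: [-0.2, 0.1, 0.1]
grip_width: 0.6
clock: 26.58
ee_pos: [574.9, 105.1, 150.3]
tcp_rot: [2.182, 2.26, 0.001]
wrist_force: [-1.5, 0.3, 5.2]
grip_width: 0.6
```

Contact came at z = 150.3, exactly the home height (35 + 115). I'll retreat and run a last numeric check.

```bash

python3 -m pendant '[[[0,0,-0.1],[0,0,0],-1],[[0,0,-0.5],[0,0,0],-1],[[0,0,-1],[0,0,0],-1],[[0,0,-1],[0,0,0],-1]]'
python3 -m pendant '[[[-0.5,0,-0.3],[0,0,0],-1],[[-1,0,-0.5],[0,0,0],-1],[[-1,0,-0.5],[0,0,0],-1]]'
python3 -m pendant '[[[-0.5,0,0],[0,0,0],-1],[[-1,0,0],[0,0,0],-1],[[-1,0,0],[0,0,0],-1]]'
python3 - <<'E'
from h import *
im=get_image("scene");sd=get_image("side");cv2.imwrite("pics/fin_sc.png",im[...,::-1]);cv2.imwrite("pics/fin_sd.png",sd[...,::-1])
t=np.radians(2);X=np.array([np.cos(t),np.sin(t),0]);Y=np.array([-np.sin(t),np.cos(t),0])
P=lambda x,y,z:np.array([576,60,0.])+x*X+y*Y+np.array([0,0,z])
# dark-board profile: side view, down vertical line of back face & horizontally at z=135
def prof(im,n,pts):
    return [tuple(int(v) for v in im[tuple(np.round(proj(n,p)).astype(int)[::-1])]) for p in pts]
print("z",list(zip(range(126,172,4),prof(sd,"side",[P(0,40.5,z) for z in range(126,172,4)]))))
print("x",list(zip(range(-72,73,6),prof(sd,"side",[P(x,40.5,140) for x in range(-72,73,6)]))))
print("y top scene",list(zip(range(24,70,3),prof(im,"scene",[P(10,y,150) for y in range(24,70,3)]))))
# red blobs
i=im.astype(int);m=((i[...,0]>90)&(i[...,1]<45)&(i[...,2]<45)).astype(np.uint8);n,l,st,ce=cv2.connectedComponentsWithStats(m)
for k in range(1,n):
    if st[k,4]>15: print(st[k,4],ce[k],back("scene",ce[k],120)[:2],back("scene",ce[k],100)[:2])
E
```

```text
clock: 27.08
ee_pos: [577.3, 105.5, 254.4]
tcp_rot: [2.179, 2.256, 0.011]
wrist_force: [0.9, -0.1, -0.4]
grip_width: 0.4
clock: 27.45
ee_pos: [578.8, 2.5, 300.8]
tcp_rot: [2.185, 2.255, 0.002]
wrist_force: [0.2, 0.6, 0.0]
grip_width: 0.6
clock: 27.82
ee_pos: [581.2, -96.5, 298.3]
tcp_rot: [-2.185, -2.255, 0.002]
wrist_force: [-0.1, 0.2, 1.4]
grip_width: 0.4
z [(126, (56, 39, 29)), (130, (57, 39, 31)), (134, (57, 38, 29)), (138, (56, 37, 29)), (142, (56, 39, 29)), (146, (57, 39, 30)), (150, (51, 35, 27)), (154, (88, 55, 38)), (158, (106, 64, 42)), (162, (132, 87, 50)), (166, (139, 92, 52)), (170, (139, 91, 51))]
x [(-72, (72, 54, 39)), (-66, (76, 69, 60)), (-60, (72, 61, 50)), (-54, (61, 44, 35)), (-48, (63, 43, 35)), (-42, (63, 44, 35)), (-36, (63, 42, 33)), (-30, (61, 43, 34)), (-24, (60, 42, 32)), (-18, (57, 40, 30)), (-12, (56, 37, 30)), (-6, (57, 40, 30)), (0, (56, 37, 29)), (6, (55, 37, 27)), (12, (58, 38, 29)), (18, (56, 37, 28)), (24, (55, 37, 27)), (30, (54, 36, 27)), (36, (56, 36, 27)), (42, (55, 35, 26)), (48, (54, 34, 24)), (54, (60, 39, 29)), (60, (133, 88, 48)), (66, (142, 106, 77)), (72, (78, 59, 53))]
y top scene [(24, (55, 51, 48)), (27, (56, 52, 49)), (30, (53, 50, 46)), (33, (55, 52, 48)), (36, (54, 50, 47)), (39, (57, 46, 42)), (42, (63, 45, 37)), (45, (66, 41, 30)), (48, (53, 36, 27)), (51, (53, 36, 27)), (54, (47, 36, 29)), (57, (49, 38, 30)), (60, (45, 34, 27)), (63, (40, 31, 26)), (66, (37, 28, 25)), (69, (38, 30, 25))]
48 [204.625   14.3125] [ 126.54428516 -923.13449242] [ 113.7510799  -944.15072695]
315 [342.66349206 292.01904762] [568.14614696 198.92849795] [561.11762661 192.55970979]
28 [372.10714286 318.10714286] [567.90582071 306.92115405] [560.87416313 301.96210551]
```

```bash
python3 -c "
from plant import order,readout
print(readout.read_state()['clock'],order.sign_off())"
```

```text
the job is handed in; nothing more can be done
27.925 None
```

The job is done and handed in at 27.9 s of the 72 s allowed; sign-off gives no verdict, so what follows rests on my own checks. I carried the katori to the chakla, swung the tray to its stop by the post, and pushed the board off the ledge edge. It tipped into the slot's flare, and I pushed it upright and pressed it gently from above.

**What the last checks showed:**
- **Board on the way:** it leaned at about 0.99 rad, with its centre about 84 mm from the slot, during a hold of about 0.4 s.
- **Board at the end:** the fingertips met its top at 150.3 mm, which is the fully-home height, with about 5 N. The final pictures put it within a few mm of the middle along the slot. I found no visible tilt, but I did not measure the angle precisely.
- **Tray and jar:** the post stopped moving with an 18 N reaction, and its position afterwards matched the stop. The jar lid is about 3–4 mm from the tray axis.
- **Katori:** it stood upright, roughly 10 mm from the chakla's centre, when I let go. I did not measure it again at the very end.
- **Pot and tumbler:** no force reading suggested contact with either, but I did not measure their positions again.

**Checks that disagreed:**
- The scene and side cameras differed by up to 15 mm on the chakla's centre and by about 6 mm elsewhere. I averaged them.
- One automatic fit of the upright board gave a height of 127 mm instead of about 92 mm. It had probably mistaken the stripe. The picture, the edge profiles and the touch on top all contradicted it.

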